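# Show a glaze test tile to the record camera

### The arm

A 7-joint arm with a two-finger parallel gripper is mounted at the origin on the work surface. World frame = base frame: x ahead of the robot, y to its left, z up, the work surface at z = 0. Lengths are in m, angles in rad, forces in N, time in s.
With the tool pointing down it reaches from about 0.35 to 0.9 m from the base axis. Payload 8.1 kg.
Tool frame: the origin (TCP) lies between the finger pads, 19 mm behind the fingertips; this is the grasp point; z points along the fingers, y is the line along which they close (so a half turn about z gives the same grasp; the last joint's range is limited). The gripper opens to 92 mm and grips with 3 to 60 N. Pads are 19 mm wide; open, the fingers measure 130 mm over their backs; the gripper's body (75 mm by 190 mm) begins 47 mm behind the grasp point.
Start: joints at [1.06, 0.434, 0.025, 1.573, -0.012, 1.134, -0.075], TCP at [0.248, -0.574, 0.246] pointing down, gripper open.
Joint ranges: [-2.62, 2.62], [-0.44, 2.09], [-1.27, 1.32], [0.08, 2.57], [-1.32, 4.46], [0.12, 2], [-2.74, 2.74]. Speed limits (rad/s): [2.22, 2.22, 3.01, 3.01, 3.14, 3.14, 3.14].

### API

Orientations are given as a rotation vector (axis times angle).
In Python, from cell import observe, get_image, camera_params, sign_off gives the robot as it stands.
- The arm moves only by the shell command python3 -m pendant 'ROWS' [FORCE]. ROWS is JSON, one flat list of numbers, 7 for each row, row after row: the shift along the tool's x, y, z in m, then the turn, a rotation vector about the tool's x, y, z in rad, then the finger opening in m, from 0 to 0.0918. In form: [dx, dy, dz, rx, ry, rz, jaw, dx, dy, dz, rx, ry, rz, jaw, ...]. A call has 1 to 10 rows; each row shifts and turns the commanded pose from where the row before left it, along the tool's axes as they then stand; what a row does not reach is not made up. A row lasts 1/8 s, in which the tool goes at most 62.5 mm and 10.7 degrees, less where a joint would pass 70% of its speed; a pose out of reach is approached as far as the arm can. A call is refused whole if a number of a shift passes 0.0625 or a number of a turn 0.188, either way. A call with a gripper value outside its range is refused whole. The fingers move at their own pace and stop on an object; FORCE is the grip in N (left out, the last holds). Time passes only in rows, so rows that do not move let the fingers close. It gives the time, the measured TCP pose, the force, the opening and the grip force at its end, in the units of the state.
- observe(): the state, without advancing time (a new reading comes with each control period).
- get_image(name): name is "scene" or "top" or "wrist"; returns the picture (384x512x3 uint8, red, green, blue); there is no depth.
- camera_params(name): a dict with "intrinsics" (3x3 intrinsics, pixels), "dist" ([k1, k2, p1, p2, k3] as OpenCV has them; the pictures are not rectified), "eye" and "rotation" of the camera in the world; the wrist camera has in their place "T_tool_cam" (4x4, takes a point from camera to tool coordinates, whose origin is the TCP and whose axes are the flange's). Camera axes: x right, y down, z forward; pixel columns grow to the right and rows downward; lengths in m; the calibration is good to about 2 mm. A picture is of the moment at which its call begins: read the wrist's pose just before it. camera_params takes no time and is no camera call.
- sign_off(): hands the job in; it is judged then, once.
The state is a dict: "clock": time; "joints": joint angles; "dq": joint speeds; "joint_efforts": joint torques, N m; "position": TCP position; "ee_rot": TCP orientation; "force": force on the tool from outside, world axes, zero at the start; "ft_torque": the same for the moment, N m; "width": opening from 0.0 (shut) to 1.0 (fully open); "gripper_force": force on a finger pad.
Only numpy, scipy, OpenCV 4.12 (cv2) and the standard library are available. Lean on these libraries where they do the work, as an engineer would, in place of code of your own. Each camera call takes 0.05 s, during which the arm holds its last target. There are 200 camera calls.

### The job

Record the pale green glaze test tile: first seat the white reference, white face up, flat and square in the pocket of the record camera's base plate and let go of it. Then take the pale green tile out of the wooden rack by its glazed part and hold it up to the lens, label up and uncovered: its label is on the bare end, which has a small notch in its top corner, on the side from which that notch is at the top right, and it must squarely face the slanted lens, right way up, with the label in the middle of the view about 16 cm from the lens. The job finishes while you are still holding the tile there, steady and touching nothing but the gripper, with the reference still seated; leave the other tiles and everything else on the bench as they are.

Things in the scene. Friction and masses are not known exactly. Their poses are not given: they have to be found in the camera images.
- stand: Record (document) camera, fixed: grey base plate 310 x 160 mm, 14 mm thick, with a steel column (22 mm thick, 400 mm high) near its far edge that carries the white camera head. Origin on the bench under the plate; x from the robot's side to the column, z up. Plate from x = -110 to +200 and y = -80 to +80 mm; column at x = 180, y = 0. Place and yaw vary.
- pocket (a point): Centre of the floor of the rectangular pocket in the base plate, at (-50, 0, 9) mm in the stand's frame, with the stand's axes. The pocket (black floor) is 64 mm along x by 44 mm along y (2 mm of play on each side of the reference) and 5 mm deep: the plate's top is 5 mm above this point.
- camera: White camera head, 74 mm wide. Origin at the lens front, at (120, 0, 335) mm in the stand's frame. It looks along its own -x axis, to the robot's side and 40 degrees down; +x points away from the robot and 40 degrees up; y is the stand's y and the right of the picture; z is the top of the picture. The head fills 0 to 58 mm along +x and 26 mm above and below the axis.
- reference: White reference: black plastic holder 60 x 40 mm, 18 mm high, with a white ceramic plaque on its top face, about 90 g, lying loose on the bench, white face up. Origin at the centre of its underside; x along the 60 mm, y along the 40 mm, z up. Either way round fits the pocket; seated, it stands 13 mm proud of the plate.
- rack: Wooden tile rack, 90 mm (x) by 160 mm (y), fixed: 10 mm base board with two slotted rails, tops 26 mm above the bench. Three slots along x, 11 mm wide, at y = -50, 0 and +50 mm; a tile stands on its long edge in each. Origin on the bench under the centre, z up. It stands left or right of the camera (the reference on the other side), at almost any yaw.
- tile: Pale green test tile, 110 mm long, 50 high, 8 thick, about 90 g, standing in a rack slot, lower edge 10 mm above the bench. Origin at the middle of the lower edge, in mid-thickness; x along it to the bare label end, z to the upper edge. Green glaze from x = -55 to +17 mm; bare buff end from +17 to +55. Notch 10 x 10 mm in the bare end's upper corner. The label is on the face that looks to -y.
- tile_label (a point): Centre of the label on the pale green tile (a white patch 26 mm square with dark squares, on one face only), at (33, -4, 22) mm in the tile's frame. Axes as the tile's: the label looks along -y.
- tile_brown: Dark brown test tile of the same shape in another slot, turned end for end; to be left alone. Origin and axes as for the pale green tile.
- tile_blue: Dark blue test tile of the same shape in another slot; to be left alone. Origin and axes as for the pale green tile.
- mallet: Rubber mallet lying on the bench far from the robot, block head 55 x 95 x 55 mm (origin under it), wooden handle 170 mm long towards -x. Bystander.
- mould: White plaster mould half 130 x 100 x 42 mm on a steel sheet far from the robot; origin under its centre. Bystander.
- wood_knife: Wooden modelling knife 172 mm long, 9 mm high, lying on the bench between the robot and the camera; origin under its middle, x along it. Bystander.
- glaze_jar: Small closed glaze jar, 58 mm across, 70 mm high, between the robot and the left-hand things; origin under its centre. Bystander.
There are look-alikes about, which are no part of the job. What is shaped like the rack but red is not meant.

How it is judged:
On the way, in this order (a step that is already met when the one before it is completed fails the run):
1. the white reference is seated flat and square in the pocket and let go (z of reference in the frame of pocket below 0.002 m and horizontal distance between reference and pocket below 0.005 m and angle between the x axis of reference and the x axis of stand, either way round below 0.12 rad and angle between reference's own z axis and vertical below 0.05 rad and contact force between the fingers and reference below 0.1 N and linear speed of reference below 0.02 m/s), for 0.2 s.
2. the pale green tile is lifted clear of the rack in the gripper (contact force between the fingers and tile above 1 N and contact force between tile and rack below 0.1 N and height (world z) of tile above 0.04 m), for 0.2 s.
At the end, for the whole second after the job is handed in: Reference in pocket: within 2 mm of its floor, 5 mm of centre, 0.12 rad of square, let go. Green tile held still by fingers alone, TCP at tile x below 10 mm; label faces lens within 0.3 rad, 120-200 mm away, within 25 mm of its axis; long edges level within 0.3 rad, notched edge up (all of step 1 and x of tile_label in the frame of camera between -0.2 and -0.12 m and y of tile_label in the frame of camera between -0.025 and 0.025 m and z of tile_label in the frame of camera between -0.025 and 0.025 m and y of camera in the frame of tile below -0.08 m and angle between the y axis of tile and the x axis of camera, either way round below 0.3 rad and angle between the x axis of tile and the y axis of camera, either way round below 0.3 rad and angle between tile's own z axis and vertical below 1.2 rad and contact force between the fingers and tile above 1 N and x of the grasp point in the frame of tile below 0.01 m and contact force between tile and stand below 0.1 N and contact force between tile and rack below 0.1 N and height (world z) of tile above 0.12 m and linear speed of tile below 0.02 m/s and angular speed of tile below 0.15 rad/s); the arm keeps its last pose, push and grip.
It fails at once if another tile is shifted more than 15 mm (distance of any of tile_brown, tile_blue from where it was at the start of the episode above 0.015 m).
It fails at once if another thing on the bench is shifted more than 25 mm (distance of any of mallet, mould, wood_knife, glaze_jar from where it was at the start of the episode above 0.025 m).
It also fails if it takes over 48 s, if anything falls off the work surface, if the arm or the gripper's body presses on something with over 40 N, if the wrist force passes 120 N, or if a joint passes its speed limit or range.

## Working session

There is one attempt and no reset: what is moved stays moved. The work goes in short steps, Python scripts to look and compute and a shell command to move; the robot and the scene stay as the last step left them, time stands still between calls to the robot, and variables do not carry over. Pictures are saved under pics/ and viewed, at most 10 in all, crops included, and the job is handed in when it is done.

```bash
mkdir -p pics
python3 - <<'E'
from cell import *
import cv2,numpy as np
print(observe())
for n in("scene","top"):
    im=get_image(n);cv2.imwrite(f"pics/{n}0.png",im[:,:,::-1])
    p=camera_params(n);print(n,{k:np.round(v,4).tolist() for k,v in p.items()})
print({k:np.round(v,4).tolist() for k,v in camera_params("wrist").items()})
E
```

```text
{'clock': 0.0, 'joints': array([ 1.06037737,  0.4352022 ,  0.02500365,  1.57408157, -0.01159197,
        1.13398699, -0.07505983]), 'dq': array([-4.03775339e-04,  1.41998622e-03, -1.05641765e-04,  1.45036500e-03,
        2.18330738e-05, -1.92540717e-03, -4.93898105e-04]), 'joint_efforts': array([-1.93107786e-03, -6.67856669e+01,  9.83639807e-01, -3.14450204e+01,
       -6.07229560e-02,  4.30070807e-02,  2.31815529e-04]), 'position': array([ 0.24762606, -0.57334097,  0.24476422]), 'ee_rot': array([-3.07509263e+00, -6.35791721e-01,  7.29684569e-04]), 'force': array([ 0.21187573, -0.77921932, -1.26435126]), 'ft_torque': array([ 0.01539396, -0.05585251,  0.07371809]), 'gripper_force': 0.0, 'width': 1.00112937343909}
scene {'intrinsics': [[346.4021, 0.0, 257.5751], [0.0, 346.4021, 186.7781], [0.0, 0.0, 1.0]], 'dist': [0.0033, 0.0, 0.0, 0.0, 0.0], 'eye': [1.2448, -0.1447, 1.0958], 'rotation': [-1.9391, -1.7061, 0.6088]}
top {'intrinsics': [[499.5948, 0.0, 249.4136], [0.0, 499.5948, 194.6935], [0.0, 0.0, 1.0]], 'dist': [0.0441, 0.0, 0.0, 0.0, 0.0], 'eye': [0.2585, -0.0751, 1.8842], 'rotation': [-2.1011, 2.162, -0.1757]}
{'intrinsics': [[319.9534, 0.0, 256.3524], [0.0, 319.9534, 192.5899], [0.0, 0.0, 1.0]], 'dist': [-0.0551, 0.0, 0.0, 0.0, 0.0], 'T_tool_cam': [[0.0004, -0.9579, -0.2873, 0.0792], [1.0, 0.0006, -0.0005, -0.0004], [0.0007, -0.2873, 0.9579, -0.1398], [0.0, 0.0, 0.0, 1.0]]}
```

View pics/top0.png

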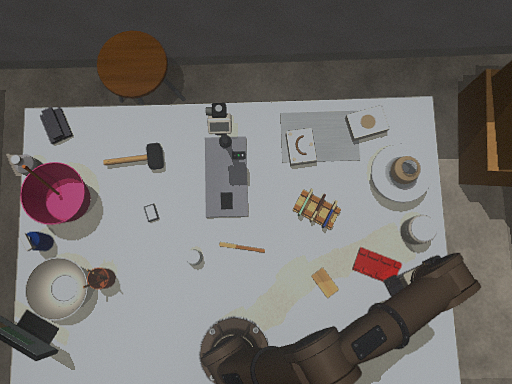

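View pics/scene0.png

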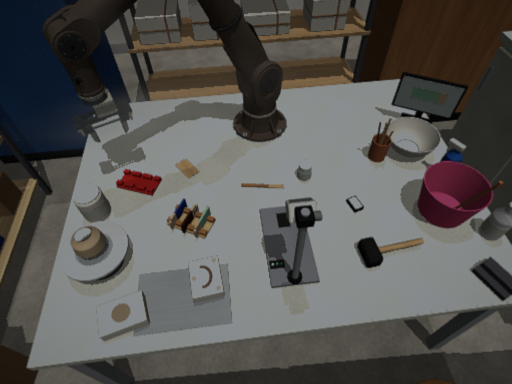

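The top view shows the plate at (227,177), pocket at (227,201), reference at (151,212), rack at (317,209) and red look-alike at (376,264). Next I'll measure and take a close crop.

```bash
cat > h.py <<'E'
from cell import *
import cv2,numpy as np
from scipy.spatial.transform import Rotation as R
def pose(name):
    p=camera_params(name)
    if 'eye' in p: return p,R.from_rotvec(p['rotation']).as_matrix(),np.array(p['eye'])
    s=observe();T=np.array(p['T_tool_cam']);W=R.from_rotvec(s['ee_rot']).as_matrix()
    return p,W@T[:3,:3],W@T[:3,3]+s['position']
def plane(cp,uv,z):
    p,M,e=cp
    n=cv2.undistortPoints(np.array(uv,float).reshape(-1,1,2),np.array(p['intrinsics']),np.array(p['dist'],float)).reshape(-1,2)
    d=np.c_[n,np.ones(len(n))]@M.T
    return e+d*((z-e[2])/d[:,2])[:,None]
def proj(cp,X):
    p,M,e=cp
    return cv2.projectPoints(((np.atleast_2d(X)-e)@M),np.zeros(3),np.zeros(3),np.array(p['intrinsics']),np.array(p['dist'],float))[0].reshape(-1,2)
def comps(mask,amin=15):
    n,l,st,c=cv2.connectedComponentsWithStats(mask.astype(np.uint8))
    return [(st[i],(l==i)) for i in range(1,n) if st[i][4]>=amin]
def rect(m):
    c,_=cv2.findContours(m.astype(np.uint8),cv2.RETR_EXTERNAL,cv2.CHAIN_APPROX_NONE)
    return max(c,key=cv2.contourArea).reshape(-1,2)
def mrect(P): # rect in world xy: centre, long side, short side, long-axis yaw
    b=cv2.boxPoints(cv2.minAreaRect((P[:,:2]*1000).astype(np.float32)))
    a,c=b[1]-b[0],b[2]-b[1]
    if np.linalg.norm(a)<np.linalg.norm(c): a,c=c,a
    return b.mean(0).round(1),np.linalg.norm(a).round(1),np.linalg.norm(c).round(1),round(float(np.arctan2(a[1],a[0])),3)
E
python3 - <<'E'
from h import *
im=get_image("top");cp=pose("top");hsv=cv2.cvtColor(im,cv2.COLOR_RGB2HSV)
def roi(m,x0,y0,x1,y1):
    o=np.zeros(m.shape,bool);o[y0:y1,x0:x1]=m[y0:y1,x0:x1];return o
g=im.max(2)
print("pix vals",im[212,151],im[200,227],im[210,215],im[212,180])
m=max(comps(roi(g<100,140,200,165,225)),key=lambda c:c[0][4])[1];print("ref dark",mrect(plane(cp,rect(m),0.018)))
m=max(comps(roi(g<150,195,130,255,225)),key=lambda c:c[0][4]);print("plate",m[0],mrect(plane(cp,rect(m[1]),0.014)))
m=max(comps(roi(g<60,215,188,240,215)),key=lambda c:c[0][4]);print("pocket",m[0],mrect(plane(cp,rect(m[1]),0.012)))
H,S=hsv[...,0],hsv[...,1]
for nm,(a,b) in dict(wood=(8,22),green=(40,85),blue=(105,130)).items():
    for st,m in comps(roi((H>=a)&(H<=b)&(S>60),285,180,350,240),8): print(nm,st,mrect(plane(cp,rect(m),0.04)))
crop=np.hstack([cv2.resize(im[y:y+60,x:x+60],(260,260),interpolation=3) for x,y in((122,182),(197,165),(287,180))])
cv2.imwrite("pics/crop1.png",crop[:,:,::-1])
E
```

```text
pix vals [166 170 173] [51 50 52] [119 120 122] [167 171 175]
ref dark (array([516.3, 288.2], dtype=float32), np.float32(66.2), np.float32(35.7), -0.178)
plate [ 205  130   45   89 3576] (array([662.7,  11. ], dtype=float32), np.float32(344.0), np.float32(168.4), -0.014)
pocket [221 193  11  16 176] (array([557.1,  17.2], dtype=float32), np.float32(57.9), np.float32(38.0), -0.022)
wood [293 189  16  24 131] (array([ 542.8, -261.7], dtype=float32), np.float32(89.6), np.float32(25.8), -0.536)
wood [301 194  32  32 451] (array([ 509.5, -319.4], dtype=float32), np.float32(93.0), np.float32(89.2), -0.508)
wood [325 205  16  25 133] (array([ 477.9, -379. ], dtype=float32), np.float32(91.2), np.float32(24.5), -0.491)
blue [322 209  11  19  47] (array([ 475.7, -358.2], dtype=float32), np.float32(77.4), np.float32(8.2), -0.509)
```

View pics/crop1.png

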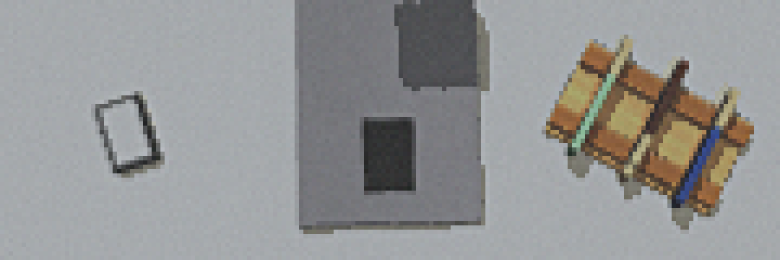

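The candidates are:
- **Reference:** the white block at (151,212). The white boxes on the steel sheet at (300,147) and (368,122) are moulds.
- **Rack:** the wooden one at (317,209). The red one at (376,264) is not meant, and the buff block at (325,282) is unrelated.
- **Green tile:** the left slot, around (304,205), with its bare end away from the robot.

The crop confirms these choices. I'll work out the move to above the reference.

```bash
cat > go.py <<'E'
# go.py x y z toolx_yaw [tilt]: turn (tool rotvec) and then shift (tool axes, after the turn) from measured pose
import sys
from h import *
def orient(yaw,tilt=0):  # tool down, x at yaw; tilt = turn about tool x, raising tool z
    c,s=np.cos(yaw),np.sin(yaw)
    D=np.array([[c,s,0],[s,-c,0],[0,0,-1]])
    return D@R.from_rotvec([tilt,0,0]).as_matrix()
a=list(map(float,sys.argv[1:]));s=observe()
W=R.from_rotvec(s['ee_rot']).as_matrix();T=orient(*a[3:])
d=np.array(a[:3])-s['position']
print("t",s['clock'],"pos",s['position'].round(4),"turn",R.from_matrix(W.T@T).as_rotvec().round(3),"shift before",(W.T@d).round(4),"after",(T.T@d).round(4))
print("joints",s['joints'].round(2))
E
python3 go.py 0.516 0.288 0.18 1.39
```

```text
t 0.15 pos [ 0.2477 -0.5735  0.2449] turn [-0.001 -0.    -0.982] shift before [ 0.5879 -0.6844  0.0657] after [0.8957 0.109  0.0649]
joints [ 1.06  0.44  0.02  1.57 -0.01  1.13 -0.08]
```

```bash
python3 -m pendant '[0,0,0,0,0,-0.164,0.0918, 0,0,0,0,0,-0.164,0.0918, 0,0,0,0,0,-0.164,0.0918, 0,0,0,0,0,-0.164,0.0918, 0,0,0,0,0,-0.164,0.0918, 0,0,0,0,0,-0.164,0.0918, 0.056,0.007,0,0,0,0,0.0918, 0.056,0.007,0,0,0,0,0.0918, 0.056,0.007,0,0,0,0,0.0918, 0.056,0.007,0,0,0,0,0.0918]' 
python3 -m pendant '[0.056,0.007,0,0,0,0,0.0918, 0.056,0.007,0,0,0,0,0.0918, 0.056,0.007,0,0,0,0,0.0918, 0.056,0.007,0,0,0,0,0.0918, 0.056,0.007,0,0,0,0,0.0918, 0.056,0.007,0,0,0,0,0.0918, 0.056,0.007,0.01,0,0,0,0.0918, 0.056,0.007,0.01,0,0,0,0.0918, 0.056,0.007,0.01,0,0,0,0.0918, 0.056,0.007,0.01,0,0,0,0.0918]' 
python3 -m pendant '[0.056,0.007,0.01,0,0,0,0.0918, 0.056,0.007,0.015,0,0,0,0.0918, 0,0,0,0,0,0,0.0918]' 
python3 go.py 0.516 0.288 0.18 1.39
python3 - <<'E'
from h import *
cp=pose("wrist");im=get_image("wrist");cv2.imwrite("pics/w1.png",im[:,:,::-1])
print(proj(cp,[[0.516,0.288,0.018]]))
m=im.min(2)>215
for st,mm in comps(im.max(2)<90,200): print(st,mrect(plane(cp,rect(mm),0.018)))
E
```

```text
clock: 1.4
position: [0.3156, -0.3565, 0.2454]
ee_rot: [2.411, 2.014, -0.0]
force: [1.6, -0.4, 0.6]
width: 1.003
gripper_force: 0.0
clock: 2.65
position: [0.4843, 0.1817, 0.205]
ee_rot: [2.412, 2.013, -0.0]
force: [1.0, -0.1, 0.2]
width: 0.998
gripper_force: 0.0
clock: 3.02
position: [0.5165, 0.2927, 0.1789]
ee_rot: [-2.403, -2.018, 0.001]
force: [-0.8, -0.8, -0.2]
width: 1.001
gripper_force: 0.0
t 3.025 pos [0.5165 0.2927 0.1789] turn [-0.003 -0.002  0.007] shift before [-0.0047  0.0003 -0.0011] after [-0.0047  0.0004 -0.0011]
joints [-0.17  0.53 -0.63  1.69  0.35  1.03 -1.09]
[[256.24711886 186.58393271]]
[ 426    0   86  194 6111] (array([723.2, 334.6], dtype=float32), np.float32(178.1), np.float32(85.0), -1.527)
[  0  11  18  68 849] (array([317.8, 456.3], dtype=float32), np.float32(58.0), np.float32(16.6), 1.215)
[221 138  73  64 893] (array([519.4, 303.6], dtype=float32), np.float32(60.4), np.float32(42.3), 0.292)
[    0   228   512   156 61219] (array([487.2, 137.7], dtype=float32), np.float32(659.1), np.float32(218.8), -0.17)
```

View pics/w1.png

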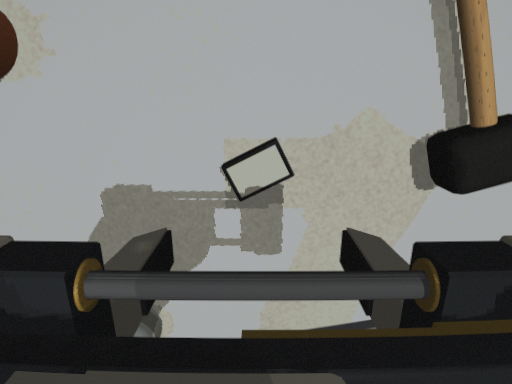

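The wrist view shows the reference at (257,169), with its long axis at about 0.29 rad. I'll check that against the top camera.

```bash
python3 - <<'E'
from h import *
cp=pose("top");print(plane(cp,[[151.5,212.7]],0.018).round(4), proj(cp,[[.5194,.3036,.018]]))
cw=pose("wrist");im=get_image("wrist")
m=np.zeros(im.shape[:2],bool);m[130:210,210:300]=im.max(2)[130:210,210:300]<90
c,_=cv2.findContours(m.astype(np.uint8),cv2.RETR_CCOMP,cv2.CHAIN_APPROX_NONE)
for k in c:
    if len(k)>30: print(mrect(plane(cw,k.reshape(-1,2),0.018)))
E
python3 go.py 0.519 0.303 0.08 1.86
```

```text
[[0.5178 0.298  0.018 ]] [[150.0155269  212.30915715]]
(array([519.3, 303.9], dtype=float32), np.float32(60.7), np.float32(41.9), 0.302)
(array([519.8, 302.9], dtype=float32), np.float32(54.0), np.float32(34.2), 0.294)
t 3.125 pos [0.5172 0.2881 0.1798] turn [-0.001  0.001 -0.467] shift before [ 0.0151 -0.0007  0.0998] after [0.0138 0.006  0.0998]
joints [-0.17  0.52 -0.63  1.7   0.35  1.04 -1.09]
```

```bash
python3 -m pendant '[0,0,0,0,0,-0.158,0.0918, 0,0,0,0,0,-0.158,0.0918, 0,0,0,0,0,-0.158,0.0918, 0.013,0.006,0.03,0,0,0,0.0918, 0,0,0.05,0,0,0,0.0918, 0,0,0.045,0,0,0,0.0918, 0,0,0.02,0,0,0,0.0918, 0,0,0.006,0,0,0,0.0918, 0,0,0,0,0,0,0.0918]' 
python3 go.py 0.519 0.302 0.027 1.87
```

```text
clock: 4.25
position: [0.5203, 0.3023, 0.0307]
ee_rot: [1.871, 2.523, 0.002]
force: [0.1, 0.2, 0.1]
width: 0.999
gripper_force: 0.0
t 4.25 pos [0.5203 0.3023 0.0307] turn [ 0.001 -0.    -0.005] shift before [ 0.0001 -0.0013  0.0037] after [ 0.0001 -0.0013  0.0037]
joints [-0.19  0.74 -0.63  1.79  0.58  0.8  -0.82]
```

```bash
python3 -m pendant '[0,-0.001,0.002,0,0,0,0.07, 0,0,0,0,0,0,0.05, 0,0,0,0,0,0,0.05, 0,0,0,0,0,0,0.05, 0,0,0,0,0,0,0.05, 0,0,0,0,0,0,0.05]' 25
python3 -m pendant '[0,0,-0.02,0,0,0,0.05, 0,0,-0.04,0,0,0,0.05, 0,0,-0.04,0,0,0,0.05]'; python3 go.py 0.5 0.017 0.15 1.55
```

```text
clock: 5.0
position: [0.5188, 0.3019, 0.0278]
ee_rot: [1.871, 2.524, 0.0]
force: [-0.9, -0.2, 3.9]
width: 0.651
gripper_force: 25.0
clock: 5.38
position: [0.5183, 0.3019, 0.1295]
ee_rot: [-1.87, -2.524, 0.0]
force: [0.8, -0.0, -1.6]
width: 0.653
gripper_force: 25.0
t 5.375 pos [0.5183 0.3019 0.1295] turn [-0.    -0.     0.316] shift before [-0.2672 -0.1005 -0.0206] after [-0.2852 -0.0124 -0.0205]
joints [-0.14  0.62 -0.71  1.72  0.47  0.98 -0.74]
```

```bash
python3 -m pendant '[0,0,-0.03,0,0,0.158,0.05, 0,0,-0.03,0,0,0.158,0.05, -0.045,0.006,0,0,0,0,0.05, -0.05,0.007,0,0,0,0,0.05, -0.05,0.007,0,0,0,0,0.05, -0.05,0.007,0,0,0,0,0.05, -0.05,0.007,0,0,0,0,0.05, -0.039,0.004,0,0,0,0,0.05, 0,0,0,0,0,0,0.05, 0,0,0,0,0,0,0.05]'
python3 - <<'E'
from h import *
cp=pose("wrist");im=get_image("wrist");cv2.imwrite("pics/w2.png",im[:,:,::-1])
print(proj(cp,[[0.557,0.017,0.014]]))
for st,mm in comps(im.max(2)<75,200): print(st,mrect(plane(cp,rect(mm),0.014)),mrect(plane(cp,rect(mm),0.009)))
E
python3 go.py 0.557 0.017 0.05 1.55
```

```text
clock: 6.62
position: [0.5506, 0.0179, 0.1883]
ee_rot: [-2.244, -2.198, -0.002]
force: [-0.5, 0.8, -0.2]
width: 0.652
gripper_force: 25.0
[[261.49548242 178.98232892]]
[ 462  153   50   48 1905] (array([792.1,  14.4], dtype=float32), np.float32(53.9), np.float32(53.6), -1.37) (array([795.9,  13.1], dtype=float32), np.float32(54.8), np.float32(54.5), -1.37)
[ 230  156   63   43 2641] (array([556.5,  18.6], dtype=float32), np.float32(63.6), np.float32(43.7), -0.019) (array([556.6,  17.4], dtype=float32), np.float32(64.6), np.float32(44.4), -0.019)
[    0   199   512   185 49556] (array([ 547.9, -134.7], dtype=float32), np.float32(689.1), np.float32(261.1), -0.021) (array([ 547.8, -138.4], dtype=float32), np.float32(700.1), np.float32(265.3), -0.021)
t 6.675 pos [0.5506 0.0185 0.1882] turn [ 0.001 -0.001  0.001] shift before [-0.0015  0.0064  0.1382] after [-0.0014  0.0065  0.1382]
joints [ 0.35  0.46 -0.66  1.79  0.32  1.01 -0.45]
```

View pics/w2.png

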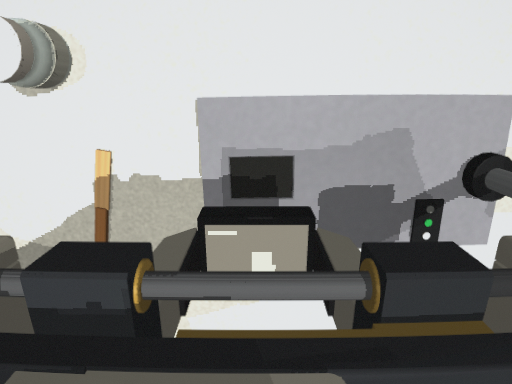

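The pocket is at (262,178) in the wrist view: centre (0.5565, 0.0186), yaw -0.019, 63.6x43.7 mm, which fits the given sizes. Now I'll descend.

```bash
python3 -m pendant '[-0.001,0.006,0.03,0,0,0,0.05, 0,0,0.045,0,0,0,0.05, 0,0,0.04,0,0,0,0.05, 0,0,0.02,0,0,0,0.05, 0,0,0.007,0,0,0,0.05, 0,0,0,0,0,0,0.05, 0,0,0,0,0,0,0.05]'
python3 go.py 0.5565 0.0177 0.037 1.552
```

```text
clock: 7.55
position: [0.5574, 0.0165, 0.0467]
ee_rot: [2.244, 2.198, 0.002]
force: [-0.7, -0.2, -1.0]
width: 0.65
gripper_force: 25.0
t 7.55 pos [0.5574 0.0165 0.0467] turn [ 0.002 -0.    -0.002] shift before [ 0.0012 -0.001   0.0096] after [ 0.0012 -0.0009  0.0097]
joints [ 0.27  0.64 -0.55  1.9   0.49  0.74 -0.59]
```

```bash
python3 -m pendant '[0.001,-0.001,0,0,0,0,0.05, 0,0,0.003,0,0,0,0.05, 0,0,0.003,0,0,0,0.05, 0,0,0.003,0,0,0,0.05, 0,0,0,0,0,0,0.05, 0,0,0,0,0,0,0.05]' 15
python3 go.py 0.5565 0.0177 0.037 1.552
```

```text
clock: 8.3
position: [0.5556, 0.0169, 0.0364]
ee_rot: [-2.245, -2.198, 0.0]
force: [0.4, -0.5, 1.0]
width: 0.652
gripper_force: 15.0
t 8.3 pos [0.5556 0.0169 0.0364] turn [-0.     0.    -0.002] shift before [ 0.0008  0.0009 -0.0006] after [ 0.0008  0.0009 -0.0006]
joints [ 0.26  0.65 -0.54  1.91  0.5   0.72 -0.6 ]
```

```bash
python3 -m pendant '[0,0,0.001,0,0,0,0.065, 0,0,0,0,0,0,0.08, 0,0,0,0,0,0,0.08, 0,0,0,0,0,0,0.08, 0,0,-0.03,0,0,0,0.08, 0,0,-0.05,0,0,0,0.08, 0,0,-0.05,0,0,0,0.08, 0,0,-0.02,0,0,0,0.08,0,0,0,0,0,0,0.08]'
python3 - <<'E'
from h import *
cp=pose("wrist");im=get_image("wrist");cv2.imwrite("pics/w3.png",im[:,:,::-1])
print(proj(cp,[[0.5565,0.018,0.027]]),cp[2])
for st,mm in comps(im.max(2)<75,200): print(st,mrect(plane(cp,rect(mm),0.027)))
E
python3 go.py 0.4 -0.2 0.25 1.0
```

```text
clock: 9.43
position: [0.5566, 0.0171, 0.1871]
ee_rot: [2.243, 2.196, 0.004]
force: [-0.9, 0.7, -0.2]
width: 0.873
gripper_force: 0.0
[[254.52616721 180.82958896]] [0.55878691 0.09598044 0.32689694]
[ 456  152   56   49 2206] (array([786.5,  18. ], dtype=float32), np.float32(62.2), np.float32(50.4), 0.055)
[ 221  156   66   45 1007] (array([555.9,  20.4], dtype=float32), np.float32(62.7), np.float32(43.8), -0.021)
[    0   198   512   186 51352] (array([ 555.9, -124.5], dtype=float32), np.float32(658.4), np.float32(250.9), -0.025)
t 9.475 pos [0.5558 0.0169 0.1856] turn [0.001 0.    0.549] shift before [-0.2202 -0.1511 -0.0644] after [-0.2666 -0.0139 -0.0644]
joints [ 0.35  0.47 -0.66  1.78  0.33  1.01 -0.46]
```

View pics/w3.png

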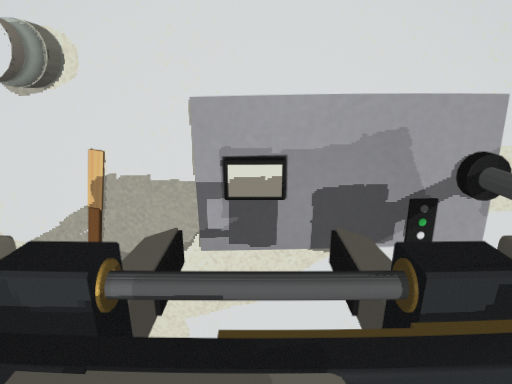

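The reference looks seated flat and square at (254,178). I'll turn and go above the rack.

```bash
python3 -m pendant '[0,0,-0.015,0,0,0.172,0.08, 0,0,0,0,0,0.172,0.06, 0,0,0,0,0,0.172,0.05, 0,0,0,0,0,0.172,0.04, 0,0,0,0,0,0.172,0.035, 0,0,0,0,0,0.172,0.035, 0,0,0,0,0,0.172,0.035, 0,0,0,0,0,0.172,0.035, 0,0,0,0,0,0.172,0.035, 0,0,0,0,0,0.172,0.035]'
python3 -m pendant '[0,0,0,0,0,0.172,0.035, 0,0,0,0,0,0.172,0.035, 0.022,0.053,0,0,0,0,0.035, 0.022,0.053,0,0,0,0,0.035, 0.022,0.053,0,0,0,0,0.035, 0.022,0.053,0,0,0,0,0.035, 0.022,0.053,0,0,0,0,0.035, 0,0,0,0,0,0,0.035, 0,0,0,0,0,0,0.035]'
python3 - <<'E'
from h import *
b=cv2.imread("pics/w3.png")[:,:,::-1]
cp=pose("wrist");im=get_image("wrist");cv2.imwrite("pics/w4.png",im[:,:,::-1])
hsv=cv2.cvtColor(im,cv2.COLOR_RGB2HSV);H,S,V=cv2.split(hsv)
print(proj(cp,[[0.534,-0.276,0.06]]))
for st,mm in comps((H>40)&(H<88)&(S>40),100): print("green",st,mrect(plane(cp,rect(mm),0.06)))
for st,mm in comps((H>105)&(H<130)&(S>80),100): print("blue",st,mrect(plane(cp,rect(mm),0.06)))
E
python3 go.py 0.522 -0.269 0.2 -0.51
```

```text
clock: 10.72
position: [0.5547, 0.0167, 0.1986]
ee_rot: [3.129, -0.276, -0.005]
force: [-0.4, 0.2, -0.5]
width: 0.384
gripper_force: 0.0
clock: 11.85
position: [0.5204, -0.2673, 0.199]
ee_rot: [-3.038, 0.8, 0.004]
force: [-0.3, 0.8, 0.2]
width: 0.381
gripper_force: 0.0
[[259.06657386 168.96592763]]
green [254 145   9  76 656] (array([ 522.5, -268.5], dtype=float32), np.float32(70.1), np.float32(7.3), -0.516)
blue [ 348  137   28   82 1621] (array([ 480.7, -351.7], dtype=float32), np.float32(75.4), np.float32(21.3), -0.518)
t 11.9 pos [ 0.5209 -0.2664  0.1993] turn [-0.     0.002 -0.003] shift before [ 0.0023  0.0017 -0.0007] after [ 0.0023  0.0017 -0.0007]
joints [ 0.46  0.42 -0.11  1.72  0.05  1.01 -1.75]
```

View pics/w4.png

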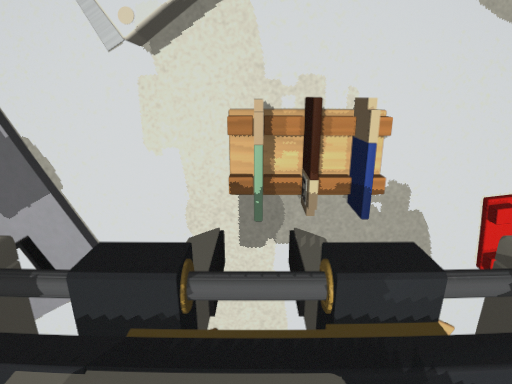

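The green tile's glaze is at (258,183) px, centred at (0.5225, -0.2685) with yaw -0.516, which agrees with the top view. The label face is the right-hand side. I'll descend onto it.

```bash
python3 -m pendant '[0.011,0.001,0.03,0,0,0,0.035, 0,0,0.045,0,0,0,0.035, 0,0,0.04,0,0,0,0.035, 0,0,0.024,0,0,0,0.035, 0,0,0.009,0,0,0,0.035, 0,0,0,0,0,0,0.035]'
python3 go.py 0.530 -0.273 0.050 -0.516
```

```text
clock: 12.65
position: [0.5304, -0.2731, 0.0524]
ee_rot: [-3.039, 0.797, 0.001]
force: [-0.3, 0.3, 0.1]
width: 0.379
gripper_force: 0.0
t 12.65 pos [ 0.5304 -0.2731  0.0524] turn [-0.     0.001  0.003] shift before [-0.0004  0.0001  0.0024] after [-0.0004  0.0001  0.0024]
joints [ 0.45  0.61 -0.09  1.83  0.08  0.71 -1.77]
```

```bash
python3 -m pendant '[0,0,0.001,0,0,0,0.02, 0,0,0,0,0,0,0.004, 0,0,0,0,0,0,0.004, 0,0,0,0,0,0,0.004, 0,0,0,0,0,0,0.004, 0,0,0,0,0,0,0.004]' 40
python3 -m pendant '[0,0,-0.015,0,0,0,0.004, 0,0,-0.035,0,0,0,0.004, 0,0,-0.05,0,0,0,0.004, 0,0,-0.05,0,0,0,0.004, 0,0,-0.05,0,0,0,0.004]'
python3 go.py 0.55 -0.1 0.26 1.55
```

```text
clock: 13.4
position: [0.5304, -0.2743, 0.0521]
ee_rot: [3.038, -0.799, 0.001]
force: [-1.0, 0.5, 5.6]
width: 0.086
gripper_force: 40.0
clock: 14.02
position: [0.5298, -0.2739, 0.254]
ee_rot: [3.038, -0.799, 0.001]
force: [0.6, -0.8, -1.1]
width: 0.086
gripper_force: 40.0
t 14.025 pos [ 0.5298 -0.2739  0.254 ] turn [ 0.    -0.    -2.064] shift before [-0.0679 -0.1614 -0.006 ] after [ 0.1743  0.0166 -0.006 ]
joints [ 0.46  0.39 -0.1   1.63  0.04  1.13 -1.74]
```

```bash
python3 -m pendant '[0,0,0,0,0,-0.172,0.004, 0,0,0,0,0,-0.172,0.004, 0,0,0,0,0,-0.172,0.004, 0,0,0,0,0,-0.172,0.004, 0,0,0,0,0,-0.172,0.004, 0,0,0,0,0,-0.172,0.004, 0,0,0,0,0,-0.172,0.004, 0,0,0,0,0,-0.172,0.004, 0,0,0,0,0,-0.172,0.004, 0,0,0,0,0,-0.172,0.004]'
python3 -m pendant '[0,0,0,0,0,-0.172,0.004, 0,0,0,0,0,-0.172,0.004, 0,0,0,0,0,0,0.004]'
cat > fin.py <<'E'
import sys
sys.argv=["go.py","0","0","0","1.552","-0.698"]
from go import *
sx=np.array([np.cos(.019),-np.sin(.019),0]);o=np.array([.5565,.018,0])+.05*sx
lens=o+.12*sx+[0,0,.335];ax=sx*np.cos(np.radians(40))+[0,0,np.sin(np.radians(40))]
T=orient(1.552,-.698);tcp=lens-.16*ax-T@[.043,.004,.020]
print("target",tcp.round(4),"ax",ax.round(3)," tool z",T[:,2].round(3)," tool y",T[:,1].round(3))
for n,t in(("standoff",tcp-[.1,0,-0.02]),("final",tcp)):
    d=t-s['position'];print(n,"now axes",(W.T@d).round(4),"final axes",(T.T@d).round(4))
print("label err (cam x off, y, z)",(np.c_[ax,[np.sin(.019),np.cos(.019),0],np.cross(ax,[np.sin(.019),np.cos(.019),0])].T@(s['position']+W@[.043,.004,.020]-lens)).round(4))
E
python3 fin.py
```

```text
clock: 15.28
position: [0.5298, -0.2742, 0.2522]
ee_rot: [2.583, 1.788, -0.001]
force: [0.5, 0.4, -1.2]
width: 0.082
gripper_force: 40.0
clock: 15.65
position: [0.5299, -0.2743, 0.252]
ee_rot: [2.246, 2.196, -0.0]
force: [0.4, -0.4, -1.0]
width: 0.085
gripper_force: 40.0
t 15.65 pos [ 0.5299 -0.2743  0.252 ] turn [-0.698  0.001 -0.003] shift before [ 0.2624 -0.5359  0.252 ] after [ 0.2643 -0.5718 -0.1507]
joints [ 0.77  0.44 -0.55  1.6   0.25  1.17  0.15]
target [ 0.5872 -0.0256  0.2449] ax [ 0.766 -0.015  0.643]  tool z [ 0.643 -0.012 -0.766]  tool y [ 0.766 -0.014  0.643]
standoff now axes [ 0.2477 -0.0482 -0.0129] final axes [ 0.2478 -0.028  -0.0403]
final now axes [0.2499 0.0518 0.0071] final axes [0.2497 0.0358 0.0393]
label err (cam x off, y, z) [-0.2094 -0.2497  0.0413]
```

```bash
python3 -m pendant '[0,0,0,-0.175,0,0,0.004, 0,0,0,-0.175,0,0,0.004, 0,0,0,-0.174,0,0,0.004, 0,0,0,-0.174,0,0,0.004, 0.03,-0.004,-0.006,0,0,0,0.004, 0.044,-0.005,-0.007,0,0,0,0.004, 0.045,-0.005,-0.007,0,0,0,0.004, 0.05,-0.005,-0.007,0,0,0,0.004, 0,0,0,0,0,0,0.004, 0,0,0,0,0,0,0.004]'
python3 fin.py
```

```text
clock: 16.9
position: [0.5027, -0.1029, 0.2612]
ee_rot: [1.858, 1.823, 0.633]
force: [0.4, -0.7, -0.6]
width: 0.087
gripper_force: 40.0
t 16.9 pos [ 0.5027 -0.1029  0.2612] turn [-0.037 -0.006 -0.002] shift before [ 0.0929 -0.5588 -0.1032] after [ 0.0935 -0.5544 -0.1242]
joints [ 1.23  0.06 -1.05  2.28 -0.34  0.19  0.49]
target [ 0.5872 -0.0256  0.2449] ax [ 0.766 -0.015  0.643]  tool z [ 0.643 -0.012 -0.766]  tool y [ 0.766 -0.014  0.643]
standoff now axes [ 0.0771 -0.0113 -0.0128] final axes [ 0.077  -0.0106 -0.0137]
final now axes [0.0786 0.0553 0.0644] final axes [0.0789 0.0531 0.0658]
label err (cam x off, y, z) [-0.2137 -0.0788  0.066 ]
```

```bash
python3 -m pendant '[0.02,0.012,0.012,0,0,0,0.004, 0.02,0.012,0.014,0,0,0,0.004, 0.02,0.012,0.014,0,0,0,0.004, 0.019,0.012,0.014,0,0,0,0.004, 0,0,0,0,0,0,0.004, 0,0,0,0,0,0,0.004]'
python3 fin.py
```

```text
clock: 17.65
position: [0.5534, -0.0488, 0.2495]
ee_rot: [1.864, 1.827, 0.626]
force: [1.0, -0.5, -1.2]
width: 0.088
gripper_force: 40.0
t 17.65 pos [ 0.5534 -0.0488  0.2495] turn [-0.044 -0.006 -0.003] shift before [ 0.0373 -0.5918 -0.1387] after [ 0.0383 -0.585  -0.165 ]
joints [ 0.45  0.1  -0.5   2.26  0.44  0.16 -0.45]
target [ 0.5872 -0.0256  0.2449] ax [ 0.766 -0.015  0.643]  tool z [ 0.643 -0.012 -0.766]  tool y [ 0.766 -0.014  0.643]
standoff now axes [ 0.0221 -0.0436 -0.0526] final axes [ 0.0219 -0.0412 -0.0546]
final now axes [0.0237 0.0236 0.0241] final axes [0.0238 0.0226 0.025 ]
label err (cam x off, y, z) [-0.1833 -0.0237  0.0251]
```

```bash
python3 -m pendant '[0.008,0.008,0.008,0,0,0,0.004, 0.008,0.008,0.008,0,0,0,0.004, 0.008,0.008,0.008,0,0,0,0.004, 0,0,0,0,0,0,0.004, 0,0,0,0,0,0,0.004]'
python3 fin.py
```

```text
clock: 18.27
position: [0.587, -0.0263, 0.2455]
ee_rot: [1.864, 1.825, 0.626]
force: [-1.4, -0.2, -1.2]
width: 0.082
gripper_force: 40.0
t 18.275 pos [ 0.587  -0.0263  0.2455] turn [-0.044 -0.005 -0.004] shift before [ 0.0135 -0.6156 -0.1624] after [ 0.0153 -0.6078 -0.1894]
joints [ 0.24  0.14 -0.35  2.21  0.66  0.18 -0.72]
target [ 0.5872 -0.0256  0.2449] ax [ 0.766 -0.015  0.643]  tool z [ 0.643 -0.012 -0.766]  tool y [ 0.766 -0.014  0.643]
standoff now axes [-0.0011 -0.0674 -0.0761] final axes [-0.0012 -0.064  -0.0789]
final now axes [ 0.0007 -0.0002  0.0007] final axes [ 0.0007 -0.0002  0.0006]
label err (cam x off, y, z) [-0.1605 -0.0006  0.0007]
```

```bash
python3 -m pendant '[0,0,0,0,0,0,0.004, 0,0,0,0,0,0,0.004, 0,0,0,0,0,0,0.004]'
python3 - <<'E'
from h import *
a=get_image("scene");b=get_image("wrist")
ca=pose("scene");s=observe();W=R.from_rotvec(s['ee_rot']).as_matrix()
P=[s['position']+W@np.array(q)/1000 for q in([43,4,20],[-45,4,42],[65,4,42],[-45,4,-8],[65,4,-8])]
print(proj(ca,P).round(0).tolist(),s['dq'].round(4))
x,y=220,150
cv2.imwrite("pics/f.png",np.hstack([cv2.resize(a[y:y+100,x:x+100],(400,400),interpolation=3),cv2.resize(b,(400,400))])[:,:,::-1])
E
```

```text
clock: 18.65
position: [0.5876, -0.0246, 0.2459]
ee_rot: [1.862, 1.827, 0.627]
force: [0.4, 0.1, -1.0]
width: 0.082
gripper_force: 40.0
[[288.0, 193.0], [261.0, 203.0], [296.0, 199.0], [260.0, 187.0], [295.0, 184.0]] [-0.0027  0.0024  0.0025  0.0006  0.0012 -0.0012 -0.0001]
```

View pics/f.png

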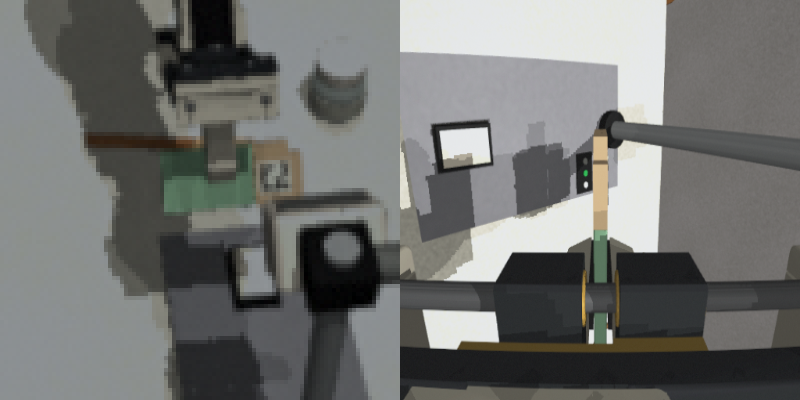

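The label faces the lens at scene pixel (288,194), where it should be at (288,193). It's uncovered, and the reference still sits in the pocket. I'm handing in.

```bash
python3 -c "
from cell import *
print(sign_off())"
```

```text
the job is handed in; nothing more can be done
None
```

I handed the job in at about 19 s of the 48 s; no verdict came back. By my last measurements, the white reference is seated in the pocket and let go, and the pale green tile is held steady at the lens, label up and uncovered, about 16 cm away and within about 3 degrees of square.

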